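# Find the carton with the loose part and hold it out over the tray

### The arm

A 7-joint arm with a two-finger parallel gripper is mounted at the origin on a cart in front of the work surface, level with it; the furniture and walls round the work are solid. World frame = base frame: x ahead of the robot, y to its left, z up, the work surface at z = 0. Lengths are in m, angles in rad, forces in N, time in s.
With the tool pointing down it reaches from about 0.425 to 0.95 m from the base axis. Payload 4.7 kg.
Tool frame: the origin (TCP) lies at the very end of the fingers, on their centre line; the grasp point (between the pads) lies 19 mm behind it; z points along the fingers, y is the line along which they close (so a half turn about z gives the same grasp; the last joint's range is limited). The gripper opens to 87 mm and grips with 3 to 60 N. Pads are 19 mm wide; open, the fingers measure 117 mm over their backs; the gripper's body (75 mm by 190 mm) begins 51 mm behind the grasp point.
Start: joints at [-1.322, 0.469, -0.049, 1.532, 0.024, 1.141, -0.082], TCP at [0.185, 0.649, 0.202] pointing down, gripper open.
Joint ranges: [-2.59, 2.59], [-0.33, 1.99], [-1.39, 1.29], [0.1, 2.45], [-1.04, 4.18], [0.21, 1.99], [-2.66, 2.66]. Speed limits (rad/s): [2.57, 2.57, 3.14, 3.14, 3.14, 3.14, 3.14].

### API

Orientations are given as [roll, pitch, yaw] about the fixed x, y, z axes, in that order (R = Rz(yaw) Ry(pitch) Rx(roll)).
In Python, from cell import robot gives the robot as it stands. The module is installed in compiled form; this text tells all that it offers.
- The arm moves only by the shell command python3 -m crank 'ROWS' [OPENING] [FORCE]. ROWS is JSON, a list of rows, each an object with "xyz": the shift along the tool's x, y, z as a fraction of full scale, a list of three; "yaw": the turn about the tool's z as a fraction of full scale. In form: [{"xyz": [dx, dy, dz], "yaw": yaw}, ...]. A call has 1 to 12 rows; each row shifts and turns the commanded pose from where the row before left it, along the tool's axes as they then stand; what a row does not reach is not made up. Full scale, the value 1, is 0.04 m for a shift and 4 degrees for a turn. A row lasts 1/12 s, in which the tool goes at most 41.7 mm and 7.16 degrees, less where a joint would pass 70% of its speed; a pose out of reach is approached as far as the arm can. A call with a number of a shift or a turn outside -1 to 1 is refused whole. A call with a gripper value outside its range is refused whole. OPENING is the opening, from -1 (shut) to 1 (fully open), set as the call begins (- or left out, the last holds). The fingers move at their own pace and stop on an object; FORCE is the grip in N (left out, the last holds). Time passes only in rows, so rows that do not move let the fingers close. It gives the time, the measured TCP pose, the force, the opening and the grip force at its end, in the units of the state.
- robot.sense(): the state, without advancing time (a new reading comes with each control period).
- robot.get_image(name): name is "scene" or "top" or "wrist"; returns a dict with "color" (400x640x3 uint8, blue, green, red), "vertical_fov" (degrees; the focal length in pixels is half the picture's height over the tangent of half this angle, whatever the lens; pixels are square), "cx", "cy" (the principal point, pixels), "k1" (the pictures are not rectified: a ray, as slopes to the right and down, at radius r is drawn at 1 + k1 r^2 times it, then the intrinsics apply), "rvec" (rotation vector, rad) and "tvec" (3), from world to camera coordinates, as OpenCV has them; the wrist camera has in their place "tool_from_camera" (4x4, takes a point from camera to tool coordinates, whose origin is the TCP and whose axes are the flange's). Camera axes: x right, y down, z forward; pixel columns grow to the right and rows downward; lengths in m; the calibration is good to about 2 mm. A picture is of the moment at which its call begins: read the wrist's pose just before it. There is no depth.
- robot.finish_job(): hands the job in; it is judged then, once.
The state is a dict: "clock": time; "qpos": joint angles; "qvel": joint speeds; "effort": joint torques, N m; "eef_pos": TCP position; "tool_rot": TCP orientation; "contact_force": force on the tool from outside, world axes, zero at the start; "wrist_torque": the same for the moment, N m; "finger_gap": opening from 0.0 (shut) to 1.0 (fully open); "finger_force": force on a finger pad.
Only numpy, scipy, OpenCV 4.12 (cv2) and the standard library are available. Lean on these libraries where they do the work, as an engineer would, in place of code of your own. Each camera call takes 0.05 s, during which the arm holds its last target. There are 200 camera calls.

### The job

One of the three sealed grey cartons has a steel part that came loose inside; the other two are packed tight. Shake them to find out which: lift one off the bench and, while it is in the air, rock it end to end, tipping one end down about 30 degrees, then the other end, then the first end again (do this with the loose one too, even if you could tell it by elimination), and set each quiet carton back down where it lay, lying the way it did. Then hold the rattling one out level above the middle of the white tray, some 15 cm above the bench, and finish while still holding it there, leaving everything else on the bench undisturbed.

Things in the scene. Friction and masses are not known exactly. Their poses are not given: they have to be found in the camera images.
- carton_1: one of three look-alike plain grey sealed cartons lying in a row, 122 mm long (its x), 34 mm wide (its y), 52 mm high (its z), about 0.33 kg, rigid; origin at the centre of its underside. Lift it from above by its 34 mm width, near mid-length
- carton_2: the same as carton_1. In each of the three is an unseen steel part of 0.22 kg: held fast a little off-centre in two; loose in the third (any of them), where it may start anywhere, slides along the length once an end is tipped down 10 degrees or more, knocks against the end after 80 mm at most, in about half a second, and stays at that end when brought level
- carton_3: the same as carton_1. How the loose one is felt: once level again and settled for half a second, the moment at the wrist about the carton's y axis differs by about 0.17 N m between after one end was down and after the other; for the other two it stays the same. Nothing shows from outside which one is loose; it changes from start to start
- tray: white plastic spill tray, 231 x 186 mm, rim 35 mm high, fixed to the bench beyond the cartons with its long side (its x) across the robot's view; origin at the centre of its underside, on the bench
- beaker: small clear beaker, 45 mm wide, 57 mm high, bystander; origin under its centre
- vial: small clear capped vial, 28 mm wide, 52 mm high, bystander; origin under its centre
- tweezers: steel tweezers lying flat between two cartons, 126 mm long (its y), 9 mm high, bystander; origin under its centre
- wrench: small steel wrench lying flat between two cartons, 143 mm long (its y), 4 mm high, bystander; origin under its centre
- syringe: plastic syringe lying near the bench's right edge, 92 mm long (its y), 16 mm high, bystander; origin under its centre
- marker: marker pen lying left of the cartons, 138 mm long (its y), 14 mm high, bystander; origin under its centre
- stapler: small stapler at the left, 75 mm long (its y), 34 mm high, bystander; origin under its centre

How it is judged:
On the way, in this order (a step that is already met when the one before it is completed fails the run):
1. the carton with the loose part is off the bench with one end tipped down at least 17 degrees (((distance between loose_part and carton_1 below 0.07 m and height (world z) of carton_1 above 0.08 m and angle between carton_1's own x axis and vertical above 1.8708 rad) or (distance between loose_part and carton_2 below 0.07 m and height (world z) of carton_2 above 0.08 m and angle between carton_2's own x axis and vertical above 1.8708 rad) or (distance between loose_part and carton_3 below 0.07 m and height (world z) of carton_3 above 0.08 m and angle between carton_3's own x axis and vertical above 1.8708 rad))), for 0.1 s.
2. then, still off the bench, with its other end tipped down at least 17 degrees (rocking one end, other end, first end again meets both, whichever end came first) (((distance between loose_part and carton_1 below 0.07 m and height (world z) of carton_1 above 0.08 m and angle between carton_1's own x axis and vertical below 1.2708 rad) or (distance between loose_part and carton_2 below 0.07 m and height (world z) of carton_2 above 0.08 m and angle between carton_2's own x axis and vertical below 1.2708 rad) or (distance between loose_part and carton_3 below 0.07 m and height (world z) of carton_3 above 0.08 m and angle between carton_3's own x axis and vertical below 1.2708 rad))), for 0.1 s.
At the end, for the whole second after the job is handed in: The loose-part carton is in the fingers, still, level within 11 degrees, within 40 mm of the tray's middle from above, underside 80 to 220 mm above the bench; both quiet cartons lie flat within 40 mm of their starts; nothing touches tray or quiet cartons (((distance between loose_part and carton_1 below 0.07 m and contact force between the fingers and carton_1 above 1 N and horizontal distance between carton_1 and tray below 0.04 m and height (world z) of carton_1 between 0.08 and 0.22 m and angle between carton_1's own z axis and vertical below 0.2 rad and linear speed of carton_1 below 0.03 m/s and contact force between carton_1 and tray below 0.1 N and distance of each of carton_2, carton_3 from where it was at the start of the episode below 0.04 m and angle between each of carton_2, carton_3's own z axis and vertical below 0.1 rad and height (world z) of each of carton_2, carton_3 below 0.01 m and linear speed of each of carton_2, carton_3 below 0.02 m/s and contact force between the arm and carton_2 below 0.2 N and contact force between the arm and carton_3 below 0.2 N) or (distance between loose_part and carton_2 below 0.07 m and contact force between the fingers and carton_2 above 1 N and horizontal distance between carton_2 and tray below 0.04 m and height (world z) of carton_2 between 0.08 and 0.22 m and angle between carton_2's own z axis and vertical below 0.2 rad and linear speed of carton_2 below 0.03 m/s and contact force between carton_2 and tray below 0.1 N and distance of each of carton_1, carton_3 from where it was at the start of the episode below 0.04 m and angle between each of carton_1, carton_3's own z axis and vertical below 0.1 rad and height (world z) of each of carton_1, carton_3 below 0.01 m and linear speed of each of carton_1, carton_3 below 0.02 m/s and contact force between the arm and carton_1 below 0.2 N and contact force between the arm and carton_3 below 0.2 N) or (distance between loose_part and carton_3 below 0.07 m and contact force between the fingers and carton_3 above 1 N and horizontal distance between carton_3 and tray below 0.04 m and height (world z) of carton_3 between 0.08 and 0.22 m and angle between carton_3's own z axis and vertical below 0.2 rad and linear speed of carton_3 below 0.03 m/s and contact force between carton_3 and tray below 0.1 N and distance of each of carton_1, carton_2 from where it was at the start of the episode below 0.04 m and angle between each of carton_1, carton_2's own z axis and vertical below 0.1 rad and height (world z) of each of carton_1, carton_2 below 0.01 m and linear speed of each of carton_1, carton_2 below 0.02 m/s and contact force between the arm and carton_1 below 0.2 N and contact force between the arm and carton_2 below 0.2 N))); the arm keeps its last pose, push and grip.
It fails at once if the beaker or the vial is pushed more than 25 mm or knocked over (distance of any of beaker, vial from where it was at the start of the episode above 0.025 m or angle between any of beaker, vial's own z axis and vertical above 0.5 rad).
It fails at once if another bystander is pushed more than 25 mm (distance of any of tweezers, wrench, syringe, marker, stapler from where it was at the start of the episode above 0.025 m).
It also fails if it takes over 72 s, if anything falls off the work surface, if the arm or the gripper's body presses on something with over 40 N, if the wrist force passes 120 N, or if a joint passes its speed limit or range.

## Working session

There is one attempt and no reset: what is moved stays moved. The work goes in short steps, Python scripts to look and compute and a shell command to move; the robot and the scene stay as the last step left them, time stands still between calls to the robot, and variables do not carry over. Pictures are saved under pics/ and viewed, at most 10 in all, crops included, and the job is handed in when it is done.

```bash
mkdir -p pics; ls
cat > h.py <<'E'
import numpy as np,cv2
from cell import robot
def cam(im):
    f=200/np.tan(np.radians(im['vertical_fov'])/2)
    return f,im['cx'],im['cy'],im['k1'],cv2.Rodrigues(np.array(im['rvec'],float))[0],np.array(im['tvec'],float).ravel()
def onplane(im,uv,z):
    f,cx,cy,k1,R,t=cam(im)
    K=np.array([[f,0,cx],[0,f,cy],[0,0,1]],float)
    p=cv2.undistortPoints(np.array(uv,float).reshape(-1,1,2),K,np.array([k1,0,0,0],float)).reshape(-1,2)
    d=np.c_[p,np.ones(len(p))]@R; c=-R.T@t
    return c+d*((z-c[2])/d[:,2])[:,None]
E
python3 - <<'E'
from h import *
import pickle
print(robot.sense())
d={}
for n in('scene','top','wrist'):
    d[n]=im=robot.get_image(n); print(n,{k:v for k,v in im.items() if k!='color'})
    cv2.imwrite(f'pics/{n}0.png',im['color'])
pickle.dump(d,open('d0.pkl','wb'))
E
```

```text
pics
{'clock': 0.0, 'qpos': array([-1.3218969 ,  0.46946784, -0.04859555,  1.53369117,  0.02409923,
        1.14100521, -0.08231579]), 'qvel': array([-1.08478162e-03, -3.81214378e-04,  1.74063760e-04,  5.71999886e-04,
        3.37865103e-04, -7.96792508e-04,  4.65286783e-06]), 'effort': array([ 3.56384990e-04, -5.07976806e+01, -8.03306722e-02, -2.36157006e+01,
       -6.13503484e-02,  3.77698580e-02,  1.60549748e-04]), 'eef_pos': array([0.18492672, 0.64850401, 0.20078286]), 'tool_rot': array([-3.13960804e+00,  7.22404800e-05,  2.86380930e+00]), 'contact_force': array([-0.40745515, -0.02333079, -0.91093149]), 'wrist_torque': array([-0.03906392, -0.01445435, -0.00367797]), 'finger_force': 0.0, 'finger_gap': 1.0033503824118273}
scene {'vertical_fov': 49.84293822099961, 'cx': 319.8894000736275, 'cy': 202.56254846536964, 'k1': -0.05275465232748383, 'rvec': array([ 2.10246106, -1.04553375,  0.43851049]), 'tvec': array([-0.31011304,  0.29505456,  0.82769644])}
top {'vertical_fov': 50.6298569619476, 'cx': 315.02523826366286, 'cy': 201.17648266769572, 'k1': -0.01729390608468615, 'rvec': array([ 2.1262385 , -2.16205483,  0.12349767]), 'tvec': array([-0.01201064,  0.48693179,  1.21275106])}
wrist {'vertical_fov': 58.16777172727709, 'cx': 316.70392803913825, 'cy': 199.45172240588397, 'k1': 0.015606362521136318, 'tool_from_camera': array([[-9.12243596e-04, -9.71105603e-01, -2.38648436e-01,
         6.50689972e-02],
       [ 9.99999464e-01, -1.00296430e-03,  2.58711692e-04,
         1.07453485e-03],
       [-4.90592235e-04, -2.38648072e-01,  9.71105997e-01,
        -1.81837934e-01],
       [ 0.00000000e+00,  0.00000000e+00,  0.00000000e+00,
         1.00000000e+00]])}
```

View pics/top0.png

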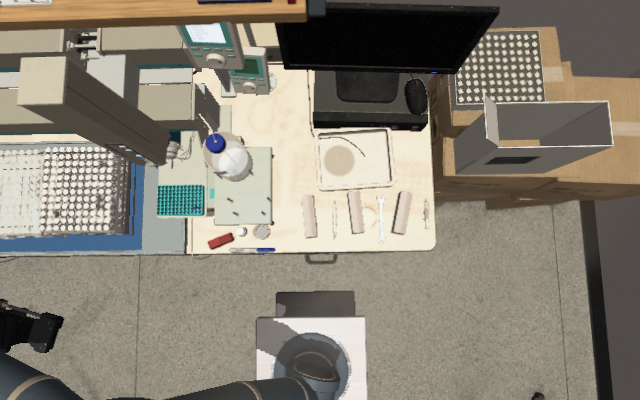

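View pics/scene0.png

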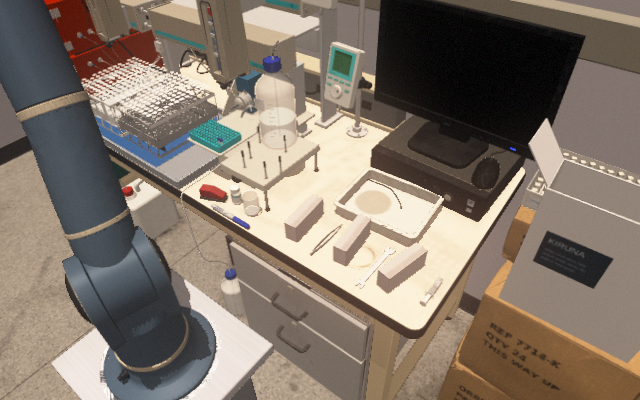

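Run:
```python
from h import *
import pickle
d=pickle.load(open('d0.pkl','rb')); im=d['top']; c=im['color']
for n,uv,z in[('c1',(309,215),.052),('c2',(355,211),.052),('c3',(402,212),.052),('trayTL',(318,136),.035),('trayTR',(389,130),.035),('trayBL',(320,189),.035),('trayBR',(393,184),.035),('beaker',(262,231),.03),('wr',(380,218),0),('tw',(335,219),0)]:
    print(n,onplane(im,[uv],z).round(3), c[int(uv[1]),int(uv[0])])
cr=c[120:260,190:440]
cv2.imwrite('pics/top_crop.png',cv2.resize(cr,None,fx=3.2,fy=3.2,interpolation=cv2.INTER_CUBIC))
```

```text
c1 [[ 0.444 -0.002  0.052]] [195 211 224]
c2 [[ 0.453 -0.135  0.052]] [201 216 227]
c3 [[ 0.448 -0.27   0.052]] [200 215 227]
trayTL [[ 0.683 -0.032  0.035]] [133 149 159]
trayTR [[ 0.698 -0.245  0.035]] [214 232 240]
trayBL [[ 0.522 -0.035  0.035]] [173 195 209]
trayBR [[ 0.533 -0.251  0.035]] [190 215 226]
beaker [[0.402 0.137 0.03 ]] [183 187 193]
wr [[ 0.437 -0.214  0.   ]] [244 245 243]
tw [[ 0.436 -0.079  0.   ]] [197 223 228]
```

View pics/top_crop.png

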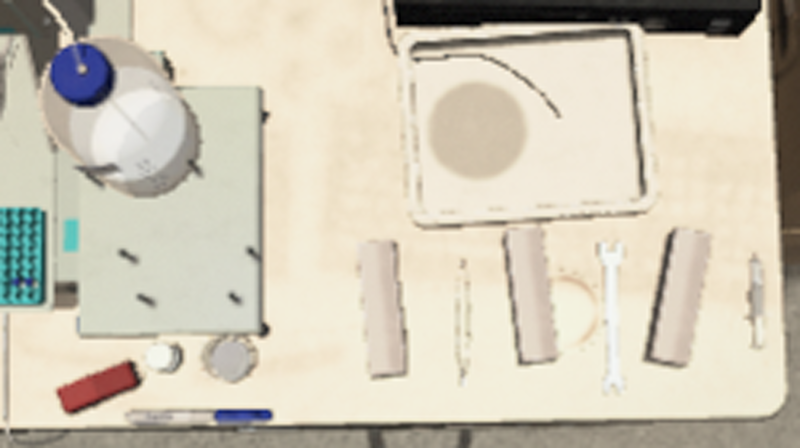

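```bash
cat > go.py <<'E'
# usage: go.py x y z [yawdeg] : what is left, in tool axes, in full-scale units
import sys
from h import *
from scipy.spatial.transform import Rotation as Ro
s=robot.sense(); R=Ro.from_euler('xyz',s['tool_rot']).as_matrix()
print('t',round(s['clock'],2),'pos',s['eef_pos'].round(4),'rpy',np.degrees(s['tool_rot']).round(1),'q',s['qpos'].round(2),'gap',round(s['finger_gap'],3),'F',s['contact_force'].round(1),'T',s['wrist_torque'].round(3),'ff',round(s['finger_force'],1))
a=sys.argv[1:]
if a:
    p=[s['eef_pos'][i] if v=='-' else float(v) for i,v in enumerate(a[:3])]
    u=R.T@(np.array(p)-s['eef_pos'])/.04
    print('units',u.round(2),'rows>=',np.ceil(np.linalg.norm(u)))
    if len(a)>3: print('yaw units',round(-((float(a[3])-np.degrees(s['tool_rot'][2])+180)%360-180)/4,2))
E
python3 go.py .3 .42 .22 180
python3 -m crank '[{"xyz":[0,0,0],"yaw":-1},{"xyz":[0,0,0],"yaw":-1},{"xyz":[0,0,0],"yaw":-1},{"xyz":[0,0,0],"yaw":-1},{"xyz":[-0.48,-0.96,0],"yaw":0},{"xyz":[-0.48,-0.96,0],"yaw":0},{"xyz":[-0.48,-0.96,-0.1],"yaw":0},{"xyz":[-0.48,-0.96,-0.1],"yaw":0},{"xyz":[-0.48,-0.96,-0.1],"yaw":0},{"xyz":[-0.48,-0.96,-0.1],"yaw":0}]'
python3 go.py .42 .12 .22 180
```

```text
t 0.15 pos [0.185  0.6487 0.201 ] rpy [-179.9    0.   164.1] q [-1.32  0.47 -0.05  1.53  0.02  1.14 -0.08] gap 1.001 F [-0.2 -0.   0.9] T [0.078 0.003 0.007] ff 0.0
units [-4.33 -4.71 -0.47] rows>= 7.0
yaw units -3.98
clock: 0.98
eef_pos: [0.2974, 0.4242, 0.2172]
tool_rot: [-3.141, -0.0, -3.14]
contact_force: [0.8, 0.7, 0.4]
finger_gap: 1.002
finger_force: 0.0
t 0.98 pos [0.2974 0.4242 0.2172] rpy [-180.    -0.  -179.9] q [-0.99  0.2  -0.05  1.88  0.01  1.06  0.52] gap 1.002 F [0.8 0.7 0.4] T [-0.003 -0.052  0.042] ff 0.0
units [-3.05 -7.61 -0.07] rows>= 9.0
yaw units 0.02
```

```bash
python3 -m crank '[{"xyz":[-0.4,-0.9,0],"yaw":0},{"xyz":[-0.4,-0.9,0],"yaw":0},{"xyz":[-0.4,-0.9,0],"yaw":0},{"xyz":[-0.4,-0.9,0],"yaw":0},{"xyz":[-0.35,-0.9,0],"yaw":0},{"xyz":[-0.35,-0.9,0],"yaw":0},{"xyz":[-0.35,-0.9,0],"yaw":0},{"xyz":[-0.35,-0.9,0],"yaw":0},{"xyz":[-0.3,-0.9,0],"yaw":0},{"xyz":[-0.3,-0.9,0],"yaw":0},{"xyz":[0,-0.9,0],"yaw":0}]' >/dev/null
python3 go.py .44 0 .22 180
python3 -m crank '[{"xyz":[0.5,0,0],"yaw":0},{"xyz":[0.5,0,0],"yaw":0},{"xyz":[0.5,0,0],"yaw":0},{"xyz":[0.5,0,0],"yaw":0}]' 
python3 go.py .44 0 .22 180
```

```text
t 1.9 pos [0.4431 0.0286 0.2175] rpy [-1.8e+02  1.0e-01 -1.8e+02] q [-0.46  0.06  0.31  2.05 -0.02  1.03  1.44] gap 1.001 F [ 1.5 -0.8  1.6] T [ 0.004 -0.064 -0.011] ff 0.0
units [ 0.08 -0.71 -0.06] rows>= 1.0
yaw units 0.01
clock: 2.23
eef_pos: [0.3603, 0.0301, 0.217]
tool_rot: [-3.142, -0.001, -3.141]
contact_force: [-0.2, -0.1, 0.8]
finger_gap: 0.999
finger_force: 0.0
t 2.23 pos [0.3603 0.0301 0.217 ] rpy [-180.   -0. -180.] q [-0.49 -0.1   0.27  2.19  0.03  1.04  1.34] gap 0.999 F [-0.2 -0.1  0.8] T [ 0.037 -0.031 -0.039] ff 0.0
units [-1.99 -0.75 -0.08] rows>= 3.0
yaw units 0.01
```

```bash
for i in 1 2; do python3 -m crank '[{"xyz":[1,0,0],"yaw":0},{"xyz":[1,0,0],"yaw":0},{"xyz":[1,0,0],"yaw":0}]' >/dev/null
python3 go.py ; done
```

```text
t 2.48 pos [0.2389 0.0311 0.2164] rpy [-180.    -0.2 -179.7] q [-0.39 -0.33  0.07  2.37  0.02  1.11  1.23] gap 0.998 F [-19.6  -0.6  47.5] T [ 0.499 -0.402  0.178] ff 0.0
t 2.73 pos [0.1843 0.0451 0.1868] rpy [ 179.7   -5.1 -178.9] q [-0.23 -0.33 -0.12  2.44 -0.08  1.11  1.29] gap 0.998 F [-0.   1.9  0.8] T [ 0.14  -0.039 -0.02 ] ff 0.0
```

```bash
python3 -m crank '[{"xyz":[0.5,0,-0.3],"yaw":0},{"xyz":[0.5,0,-0.3],"yaw":0},{"xyz":[0.5,0,-0.3],"yaw":0},{"xyz":[0.5,0,-0.3],"yaw":0}]' >/dev/null
python3 go.py 
python3 -m crank '[{"xyz":[-0.5,0,0],"yaw":0},{"xyz":[-0.5,0,0],"yaw":0},{"xyz":[-0.5,0,0],"yaw":0},{"xyz":[-0.5,0,0],"yaw":0},{"xyz":[-0.5,0,0],"yaw":0},{"xyz":[-0.5,0,0],"yaw":0}]' >/dev/null
python3 go.py .36 .03 .22 180
```

```text
t 3.07 pos [0.1638 0.0536 0.2045] rpy [-179.6   -9.6 -179.9] q [-0.26 -0.33 -0.13  2.41 -0.1   1.22  1.24] gap 1.0 F [ 0.  -0.  -0.5] T [ 0.069 -0.204  0.005] ff 0.0
t 3.57 pos [0.2834 0.0538 0.1842] rpy [-179.6   -9.5 -179.9] q [-0.23 -0.06 -0.06  2.26 -0.05  1.1   1.31] gap 0.999 F [0.2 0.2 1. ] T [ 0.035 -0.166  0.038] ff 0.0
units [-1.74 -0.61 -1.19] rows>= 3.0
yaw units 0.03
```

```bash
python3 -m crank '[{"xyz":[-1,0,0],"yaw":0},{"xyz":[-1,0,0],"yaw":0},{"xyz":[-0.8,0,-1],"yaw":0},{"xyz":[0,0,-1],"yaw":0},{"xyz":[0,0,-1],"yaw":0},{"xyz":[0,0,-1],"yaw":0},{"xyz":[0,0,-1],"yaw":0},{"xyz":[0,0,-1],"yaw":0}]' >/dev/null
python3 go.py 
for i in 1 2 ; do python3 -m crank '[{"xyz":[0,0,-1],"yaw":0},{"xyz":[0,0,-1],"yaw":0},{"xyz":[0,0,-1],"yaw":0}]' >/dev/null
python3 go.py ; done
```

```text
t 4.23 pos [0.4254 0.0557 0.3983] rpy [-179.6   -9.5 -179.9] q [-0.21  0.04  0.    1.67 -0.03  1.6   1.37] gap 0.998 F [1.  0.3 0.4] T [ 0.027 -0.222 -0.042] ff 0.0
t 4.48 pos [0.4451 0.0566 0.5167] rpy [-179.6   -9.5 -179.9] q [-0.21  0.07  0.01  1.38 -0.03  1.86  1.37] gap 1.0 F [ 0.9 -0.1 -0.2] T [ 0.    -0.286  0.034] ff 0.0
t 4.73 pos [0.4611 0.056  0.5848] rpy [-179.9   -7.8  180. ] q [-0.51  0.1   0.37  1.2  -0.06  1.98  1.41] gap 0.998 F [ 0.7 -1.1 -0.9] T [ 0.024 -0.192  0.007] ff 0.0
```

```bash
for i in 1 2 ; do python3 -m crank '[{"xyz":[0,0,-1],"yaw":0},{"xyz":[0,0,-1],"yaw":0},{"xyz":[0,0,-1],"yaw":0}]' >/dev/null
python3 go.py ; done
```

```text
t 4.98 pos [0.4695 0.0583 0.6245] rpy [ 179.4   -2.7 -179.9] q [-0.68  0.08  0.56  1.13 -0.07  1.99  1.42] gap 0.996 F [0.  0.1 0.5] T [ 0.013 -0.084  0.04 ] ff 0.0
t 5.23 pos [0.4692 0.0573 0.6662] rpy [178.5   2.7 180. ] q [-0.81  0.05  0.68  1.06 -0.06  1.99  1.41] gap 1.003 F [ 0.7 -0.8 -0.3] T [-0.016  0.068 -0.027] ff 0.0
```

```bash
python3 -m crank '[{"xyz":[0.1,-0.45,0.85],"yaw":0},{"xyz":[0.1,-0.45,0.85],"yaw":0},{"xyz":[0.1,-0.45,0.85],"yaw":0},{"xyz":[0.1,-0.45,0.85],"yaw":0},{"xyz":[0.1,-0.45,0.85],"yaw":0},{"xyz":[0.1,-0.45,0.85],"yaw":0},{"xyz":[0.1,-0.45,0.85],"yaw":0},{"xyz":[0.1,-0.45,0.85],"yaw":0},{"xyz":[0.1,-0.45,0.85],"yaw":0},{"xyz":[0.1,-0.45,0.85],"yaw":0},{"xyz":[0,0,0],"yaw":0}]' >/dev/null
cat >> h.py <<'E'
def wrist():
    from scipy.spatial.transform import Rotation as Ro
    s=robot.sense(); im=robot.get_image('wrist')
    T=np.eye(4);T[:3,:3]=Ro.from_euler('xyz',s['tool_rot']).as_matrix();T[:3,3]=s['eef_pos']
    C=np.linalg.inv(T@np.array(im['tool_from_camera']))
    im['rvec']=cv2.Rodrigues(C[:3,:3])[0]; im['tvec']=C[:3,3]
    return im
E
python3 go.py
python3 - <<'E'
from h import *
import pickle
im=wrist(); pickle.dump(im,open('w1.pkl','wb')); cv2.imwrite('pics/w1.png',im['color'])
E
```

```text
t 6.15 pos [ 0.4395 -0.1167  0.3139] rpy [178.5   2.  179.6] q [-0.69 -0.06  0.86  1.92  0.02  1.23  1.73] gap 1.002 F [-0.7  0.7 -1.1] T [-0.015  0.192 -0.06 ] ff 0.0
```

View pics/w1.png

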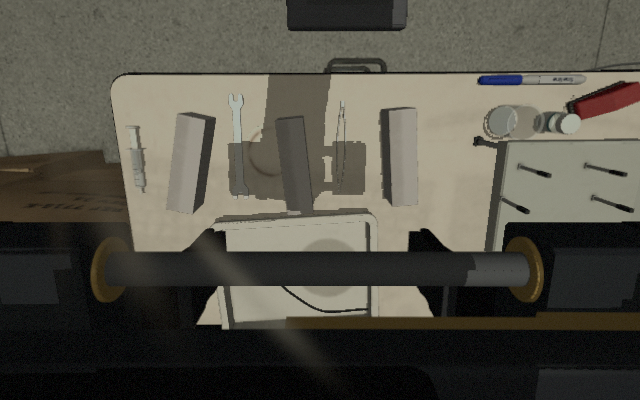

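Run:
```python
import cv2
im=cv2.imread('pics/w1.png')[90:225,155:430]
im=cv2.convertScaleAbs(im,alpha=1.4)
cv2.imwrite('pics/w1c.png',cv2.resize(im,None,fx=2.9,fy=2.9,interpolation=cv2.INTER_CUBIC))
```

```text
(no output)
```

View pics/w1c.png

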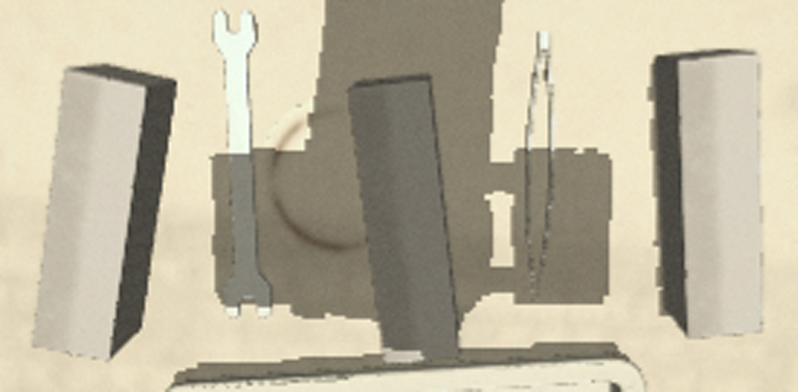

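Run:
```python
from h import *
import pickle
im=pickle.load(open('w1.pkl','rb'))
for n,c in dict(R=[(66,70),(147,86),(109,358),(34,347)],M=[(350,88),(431,76),(458,352),(383,360)],L=[(680,60),(755,52),(762,330),(690,338)]).items():
    p=onplane(im,np.array(c)/2.9+[155,90],.052)
    v=(p[2]+p[3]-p[0]-p[1])/2
    print(n,p.mean(0).round(4),'len',np.linalg.norm(v).round(3),'wid',np.linalg.norm(p[0]-p[1]).round(3),np.linalg.norm(p[2]-p[3]).round(3),'yaw',np.degrees(np.arctan2(v[1],v[0])).round(1))
d=pickle.load(open('d0.pkl','rb'))['top']
p=onplane(d,np.array([(403,38),(640,25),(655,205),(416,222)])/3.2+[190,120],.035);print('tray',p.round(3),p.mean(0).round(3))
print(onplane(im,[(208,175)],0.0))
```

```text
R [ 0.4483 -0.27    0.052 ] len 0.12 wid 0.033 0.032 yaw -13.0
M [ 0.4514 -0.1358  0.052 ] len 0.119 wid 0.034 0.033 yaw 4.9
L [ 4.426e-01 -4.000e-04  5.200e-02] len 0.12 wid 0.031 0.032 yaw 5.2
tray [[ 0.696 -0.026  0.035]
 [ 0.704 -0.249  0.035]
 [ 0.533 -0.256  0.035]
 [ 0.521 -0.035  0.035]] [ 0.614 -0.141  0.035]
[[ 0.47078553 -0.2583622   0.        ]]
```

```bash
python3 -m crank '[{"xyz":[0,0,0.2],"yaw":-1},{"xyz":[0,0,0.3],"yaw":-0.4},{"xyz":[0,0.6,0.9],"yaw":0},{"xyz":[0,0.6,0.9],"yaw":0},{"xyz":[0,0.6,0.9],"yaw":0},{"xyz":[0,0.6,0.9],"yaw":0},{"xyz":[0,0.5,0.7],"yaw":0},{"xyz":[0,0,0],"yaw":0}]' 0.38 40 >/dev/null
python3 go.py .4426 0 .1 185.2;python3 go.py .4426 0 .016 185.2
```

```text
t 6.87 pos [0.4404 0.0081 0.1325] rpy [ 178.8    2.3 -173.9] q [-0.77  0.17  0.76  2.2  -0.2   0.79  1.8 ] gap 0.692 F [ 0.6  0.1 -0.8] T [ 0.039  0.132 -0.023] ff 0.0
units [-0.   -0.22  0.81] rows>= 1.0
yaw units 0.22
t 6.87 pos [0.4404 0.0081 0.1325] rpy [ 178.8    2.3 -173.9] q [-0.77  0.17  0.76  2.2  -0.2   0.79  1.8 ] gap 0.692 F [ 0.6  0.1 -0.8] T [ 0.039  0.132 -0.023] ff 0.0
units [ 0.08 -0.27  2.91] rows>= 3.0
yaw units 0.22
```

```bash
python3 -m crank '[{"xyz":[0,-0.27,0],"yaw":0.22},{"xyz":[0.03,0,0.7],"yaw":0},{"xyz":[0.03,0,0.7],"yaw":0},{"xyz":[0.02,0,0.7],"yaw":0},{"xyz":[0,0,0.5],"yaw":0},{"xyz":[0,0,0.3],"yaw":0},{"xyz":[0,0,0],"yaw":0}]' >/dev/null
python3 go.py .4426 0 .016 185.2
python3 -m crank '[{"xyz":[0,0,0],"yaw":0},{"xyz":[0,0,0],"yaw":0},{"xyz":[0,0,0],"yaw":0},{"xyz":[0,0,0],"yaw":0},{"xyz":[0,0,0],"yaw":0}]' -1 40 >/dev/null
python3 go.py - - .4
```

```text
t 7.45 pos [ 0.4474 -0.0059  0.0194] rpy [ 178.8    2.8 -175.3] q [-0.55  0.41  0.6   2.28 -0.52  0.53  2.11] gap 0.688 F [0.2 0.2 0.6] T [-0.003  0.064 -0.021] ff 0.0
units [0.11 0.15 0.08] rows>= 1.0
yaw units -0.13
t 7.87 pos [ 0.4467 -0.0044  0.0205] rpy [ 178.7    2.9 -175.3] q [-0.56  0.41  0.6   2.28 -0.52  0.53  2.11] gap 0.395 F [-0.6  2.7  3.3] T [0.754 0.128 0.065] ff 1.6
units [-0.47  0.22 -9.47] rows>= 10.0
```

```bash
python3 -m crank '[{"xyz":[0,0,0],"yaw":0},{"xyz":[0,0,0],"yaw":0},{"xyz":[0,0,-0.3],"yaw":0},{"xyz":[0,0,-0.6],"yaw":0},{"xyz":[0,0,-1],"yaw":0},{"xyz":[0,0,-1],"yaw":0},{"xyz":[0,0,-1],"yaw":0},{"xyz":[0,0,-1],"yaw":0},{"xyz":[0,0,-1],"yaw":0},{"xyz":[0,0,-1],"yaw":0},{"xyz":[0,0,-1],"yaw":0},{"xyz":[0,0,-1],"yaw":0}]' >/dev/null
python3 go.py
python3 -m crank '[{"xyz":[0,0,-1],"yaw":0},{"xyz":[0,0,-1],"yaw":0},{"xyz":[0,0,-1],"yaw":0},{"xyz":[0,0,-1],"yaw":0},{"xyz":[0,0,-1],"yaw":0},{"xyz":[0,0,-1],"yaw":0},{"xyz":[0,0,-1],"yaw":0},{"xyz":[0,0,-1],"yaw":0},{"xyz":[0,0,-1],"yaw":0},{"xyz":[0,0,-1],"yaw":0},{"xyz":[0,0,-1],"yaw":0},{"xyz":[0,0,-1],"yaw":0}]' >/dev/null
python3 go.py
```

```text
t 8.87 pos [ 0.428  -0.0154  0.3763] rpy [ 178.7    2.7 -175.3] q [-0.92 -0.19  0.75  1.86  0.11  1.37  1.46] gap 0.384 F [ 1.   0.9 -4.3] T [ 0.067 -0.026  0.018] ff 39.8
t 9.87 pos [ 0.4068 -0.0197  0.6822] rpy [ 179.8    5.4 -175.4] q [-0.17 -0.07  0.1   1.13  0.    1.98  1.59] gap 0.384 F [-0.9 -0.3 -2.5] T [-0.01   0.26   0.019] ff 39.8
```

```bash
python3 -m crank '[{"xyz":[0,0,-1],"yaw":0},{"xyz":[0,0,-1],"yaw":0},{"xyz":[0,0,-1],"yaw":0},{"xyz":[0,0,-1],"yaw":0},{"xyz":[0,0,-1],"yaw":0},{"xyz":[0,0,-1],"yaw":0},{"xyz":[0,0,-1],"yaw":0},{"xyz":[0,0,-1],"yaw":0},{"xyz":[0,0,-1],"yaw":0},{"xyz":[0,0,-1],"yaw":0}]' >/dev/null
python3 go.py
```

```text
t 10.7 pos [ 0.3747 -0.022   0.7828] rpy [-178.8   18.3 -175.5] q [ 0.46 -0.13 -0.38  0.95 -0.08  1.99  1.68] gap 0.389 F [ 0.1  0.  -3.6] T [0.008 0.574 0.052] ff 39.8
```

```bash
python3 -m crank '[{"xyz":[0,0,-1],"yaw":0},{"xyz":[0,0,-1],"yaw":0},{"xyz":[0,0,-1],"yaw":0},{"xyz":[0,0,-1],"yaw":0},{"xyz":[0,0,-1],"yaw":0},{"xyz":[0,0,-1],"yaw":0},{"xyz":[0,0,-1],"yaw":0}]' >/dev/null
python3 go.py
```

```text
t 11.28 pos [ 0.3044 -0.0205  0.8688] rpy [-177.2   30.7 -175. ] q [ 0.25 -0.24 -0.16  0.86 -0.08  1.99  1.67] gap 0.389 F [-0.6  1.  -3.1] T [0.026 0.903 0.048] ff 39.8
```

```bash
cat > T.py <<'E'
from h import *
from scipy.spatial.transform import Rotation as Ro
s=robot.sense();R=Ro.from_euler('xyz',s['tool_rot']).as_matrix()
print('t',round(s['clock'],2),'pos',s['eef_pos'].round(3),'tool x elev',np.degrees(np.arcsin(R[2,0])).round(1),'lean',np.degrees(np.arccos(-R[2,2])).round(1),'q7',s['qpos'][6].round(2),'Ttool',(R.T@s['wrist_torque']).round(3),'Ftool',(R.T@s['contact_force']).round(1))
E
python3 T.py
for i in 1 2; do python3 -m crank '[{"xyz":[0,0,0.2],"yaw":1},{"xyz":[0,0,0.2],"yaw":1},{"xyz":[0,0,0.2],"yaw":1},{"xyz":[0,0,0.2],"yaw":1},{"xyz":[0,0,0.2],"yaw":1},{"xyz":[0,0,0.2],"yaw":1},{"xyz":[0,0,0.2],"yaw":1},{"xyz":[0,0,0.2],"yaw":1},{"xyz":[0,0,0.2],"yaw":1},{"xyz":[0,0,0.2],"yaw":1},{"xyz":[0,0,0.2],"yaw":1}]' >/dev/null; done
python3 T.py
for i in 1 2 3; do python3 -m crank '[{"xyz":[0,0,0],"yaw":0},{"xyz":[0,0,0],"yaw":0}]' >/dev/null; python3 T.py; done
```

```text
t 11.28 pos [ 0.304 -0.021  0.869] tool x elev -30.7 lean 30.8 q7 1.67 Ttool [-0.115  0.897 -0.032] Ftool [2.  1.1 2.3]
t 13.12 pos [ 0.395 -0.021  0.716] tool x elev -3.4 lean 30.7 q7 0.28 Ttool [ 1.046  0.006 -0.077] Ftool [ 0.3 -1.6  3.1]
t 13.28 pos [ 0.395 -0.021  0.717] tool x elev -3.5 lean 30.7 q7 0.28 Ttool [ 1.064 -0.017 -0.127] Ftool [ 0.3 -2.6  2.6]
t 13.45 pos [ 0.395 -0.021  0.718] tool x elev -3.5 lean 30.9 q7 0.28 Ttool [ 1.051 -0.03  -0.045] Ftool [-0.5 -1.1  3.5]
t 13.62 pos [ 0.396 -0.021  0.718] tool x elev -3.5 lean 30.8 q7 0.28 Ttool [ 1.088e+00  1.000e-03 -1.030e-01] Ftool [ 0.5 -1.6  2.4]
```

```bash
for i in 1 2; do python3 -m crank '[{"xyz":[0,0,0],"yaw":1},{"xyz":[0,0,0],"yaw":1},{"xyz":[0,0,0],"yaw":1},{"xyz":[0,0,0],"yaw":1},{"xyz":[0,0,0],"yaw":1},{"xyz":[0,0,0],"yaw":1},{"xyz":[0,0,0],"yaw":1},{"xyz":[0,0,0],"yaw":1},{"xyz":[0,0,0],"yaw":1},{"xyz":[0,0,0],"yaw":1}]' >/dev/null; done
python3 T.py
for i in 1 2; do python3 -m crank '[{"xyz":[0,0,0],"yaw":-1},{"xyz":[0,0,0],"yaw":-1},{"xyz":[0,0,0],"yaw":-1},{"xyz":[0,0,0],"yaw":-1},{"xyz":[0,0,0],"yaw":-1},{"xyz":[0,0,0],"yaw":-1},{"xyz":[0,0,0],"yaw":-1},{"xyz":[0,0,0],"yaw":-1},{"xyz":[0,0,0],"yaw":-1},{"xyz":[0,0,0],"yaw":-1}]' >/dev/null; done
for i in 1 2 3; do python3 -m crank '[{"xyz":[0,0,0],"yaw":0},{"xyz":[0,0,0],"yaw":0}]' >/dev/null; python3 T.py; done
```

```text
t 15.28 pos [ 0.396 -0.021  0.718] tool x elev 29.4 lean 30.8 q7 -1.09 Ttool [ 0.304 -1.065 -0.027] Ftool [-2.4 -0.7  3.4]
t 17.12 pos [ 0.396 -0.021  0.718] tool x elev -3.4 lean 30.8 q7 0.17 Ttool [1.057 0.09  0.002] Ftool [-0.1 -1.   2.1]
t 17.28 pos [ 0.396 -0.021  0.718] tool x elev -3.4 lean 30.8 q7 0.17 Ttool [ 1.067  0.136 -0.065] Ftool [-1.  -2.2  2. ]
t 17.45 pos [ 0.396 -0.021  0.718] tool x elev -3.4 lean 30.8 q7 0.17 Ttool [1.133 0.123 0.014] Ftool [ 0.1 -2.   2.2]
```

```bash
for i in 1 2; do python3 -m crank '[{"xyz":[0,0,0],"yaw":-1},{"xyz":[0,0,0],"yaw":-1},{"xyz":[0,0,0],"yaw":-1},{"xyz":[0,0,0],"yaw":-1},{"xyz":[0,0,0],"yaw":-1},{"xyz":[0,0,0],"yaw":-1},{"xyz":[0,0,0],"yaw":-1},{"xyz":[0,0,0],"yaw":-1},{"xyz":[0,0,0],"yaw":-1},{"xyz":[0,0,0],"yaw":-1}]' >/dev/null; done
python3 T.py
for i in 1 2; do python3 -m crank '[{"xyz":[0,0,0],"yaw":1},{"xyz":[0,0,0],"yaw":1},{"xyz":[0,0,0],"yaw":1},{"xyz":[0,0,0],"yaw":1},{"xyz":[0,0,0],"yaw":1},{"xyz":[0,0,0],"yaw":1},{"xyz":[0,0,0],"yaw":1},{"xyz":[0,0,0],"yaw":1},{"xyz":[0,0,0],"yaw":1},{"xyz":[0,0,0],"yaw":1}]' >/dev/null; done
for i in 1 2 3; do python3 -m crank '[{"xyz":[0,0,0],"yaw":0},{"xyz":[0,0,0],"yaw":0}]' >/dev/null; python3 T.py; done; python3 go.py .25 0 .3
```

```text
t 19.12 pos [ 0.396 -0.021  0.718] tool x elev -30.8 lean 30.8 q7 1.45 Ttool [ 0.054  0.923 -0.043] Ftool [ 2.5 -0.3  1.9]
t 20.95 pos [ 0.396 -0.021  0.718] tool x elev -3.5 lean 30.8 q7 0.18 Ttool [ 1.048  0.023 -0.078] Ftool [ 0.1 -1.   2.6]
t 21.12 pos [ 0.396 -0.021  0.718] tool x elev -3.5 lean 30.8 q7 0.18 Ttool [ 1.076 -0.035 -0.122] Ftool [-0.3 -2.2  2.4]
t 21.28 pos [ 0.396 -0.021  0.718] tool x elev -3.5 lean 30.8 q7 0.18 Ttool [ 1.091 -0.019 -0.08 ] Ftool [-0.3 -1.5  2.4]
t 21.28 pos [ 0.3957 -0.0207  0.7175] rpy [149.4   3.5  95.4] q [ 0.31 -0.32 -0.2   1.34 -0.11  1.58  0.18] gap 0.383 F [-0.  -0.4 -2.8] T [-0.16   1.083 -0.007] ff 39.8
units [ 1.49 -8.36  7.1 ] rows>= 12.0
```

```bash
for i in 1 2; do python3 -m crank '[{"xyz":[0,0,0.3],"yaw":-1},{"xyz":[0,0,0.3],"yaw":-1},{"xyz":[0,0,0.3],"yaw":-1},{"xyz":[0,0,0.3],"yaw":-1},{"xyz":[0,0,0.3],"yaw":-1},{"xyz":[0,0,0.3],"yaw":-1},{"xyz":[0,0,0.3],"yaw":-1},{"xyz":[0,0,0.3],"yaw":-1},{"xyz":[0,0,0.3],"yaw":-1},{"xyz":[0,0,0.3],"yaw":-1},{"xyz":[0,0,0.3],"yaw":-1}]' >/dev/null; done
python3 T.py;python3 go.py .4 0 .3 180
```

```text
t 23.12 pos [ 0.531 -0.022  0.49 ] tool x elev -30.7 lean 30.8 q7 1.59 Ttool [-0.084  0.913 -0.041] Ftool [2.3 0.7 2.7]
t 23.12 pos [ 0.5312 -0.0216  0.4899] rpy [-177.1   30.7 -174.7] q [-0.02 -0.2  -0.04  1.77  0.03  1.03  1.59] gap 0.385 F [-0.6  0.5 -3.5] T [-0.01   0.917  0.038] ff 39.8
units [5.19 0.97 2.4 ] rows>= 6.0
yaw units 1.33
```

```bash
python3 -m crank '[{"xyz":[0.87,0.16,0.4],"yaw":0},{"xyz":[0.87,0.16,0.4],"yaw":0},{"xyz":[0.87,0.16,0.4],"yaw":0},{"xyz":[0.87,0.16,0.4],"yaw":0},{"xyz":[0.87,0.16,0.4],"yaw":0},{"xyz":[0.87,0.16,0.4],"yaw":0}]'  >/dev/null;python3 go.py
python3 -m crank '[{"xyz":[0.86,0,-0.5],"yaw":0},{"xyz":[0.86,0,-0.5],"yaw":0},{"xyz":[0.86,0,-0.5],"yaw":0},{"xyz":[0.86,0,-0.5],"yaw":0}]'  >/dev/null;python3 go.py
```

```text
t 23.62 pos [ 0.4166 -0.0006  0.2914] rpy [-177.2   30.1 -175.1] q [ 0.15 -0.33 -0.23  2.3  -0.04  0.65  1.58] gap 0.38 F [ 0.2 -0.6 -3.9] T [0.006 0.868 0.037] ff 39.8
t 23.95 pos [0.3746 0.0092 0.2253] rpy [-176.9   26.7 -175.6] q [ 0.37 -0.33 -0.45  2.42 -0.15  0.56  1.64] gap 0.384 F [ 0.1  0.8 -3.2] T [0.07  0.807 0.002] ff 39.8
```

```bash
for i in 1 2; do python3 -m crank '[{"xyz":[0.9,0,-0.9],"yaw":0},{"xyz":[0.9,0,-0.9],"yaw":0},{"xyz":[0.9,0,-0.9],"yaw":0},{"xyz":[0.9,0,-0.9],"yaw":0},{"xyz":[0.9,0,-0.9],"yaw":0}]'  >/dev/null;python3 go.py;done
```

```text
t 24.37 pos [0.328  0.0369 0.1996] rpy [-173.4   21.  -176.5] q [ 0.19 -0.33 -0.51  2.45  0.07  0.67  1.24] gap 0.389 F [-0.8  0.3 -3.7] T [ 0.281  0.709 -0.07 ] ff 39.8
t 24.78 pos [0.2412 0.1    0.2006] rpy [-168.3   16.6 -176.4] q [-0.49 -0.33 -0.4   2.45  0.27  0.97  0.58] gap 0.391 F [ 0.9  1.  -2. ] T [0.463 0.5   0.029] ff 39.8
```

```bash
python3 go.py .40 -.05 .28;python3 go.py .36 -.26 .28
```

```text
t 24.78 pos [0.2412 0.1    0.2006] rpy [-168.3   16.6 -176.4] q [-0.49 -0.33 -0.4   2.45  0.27  0.97  0.58] gap 0.391 F [ 0.9  1.  -2. ] T [0.463 0.5   0.029] ff 39.8
units [-4.14 -4.08 -0.01] rows>= 6.0
t 24.78 pos [0.2412 0.1    0.2006] rpy [-168.3   16.6 -176.4] q [-0.49 -0.33 -0.4   2.45  0.27  0.97  0.58] gap 0.391 F [ 0.9  1.  -2. ] T [0.463 0.5   0.029] ff 39.8
units [-2.86 -9.23  0.66] rows>= 10.0
```

```bash
python3 -m crank '[{"xyz":[-0.6,-0.7,-0.3],"yaw":0},{"xyz":[-0.6,-0.7,-0.3],"yaw":0},{"xyz":[-0.6,-0.7,-0.3],"yaw":0},{"xyz":[-0.4,-0.8,0],"yaw":0},{"xyz":[-0.3,-0.9,0.1],"yaw":0},{"xyz":[-0.2,-0.9,0.1],"yaw":0},{"xyz":[-0.1,-0.9,0.2],"yaw":0},{"xyz":[0,-0.9,0.2],"yaw":0},{"xyz":[0,-0.9,0.2],"yaw":0},{"xyz":[0,-0.9,0.2],"yaw":0},{"xyz":[0,-0.9,0.2],"yaw":0}]'  >/dev/null;python3 go.py .25 -.18 .28
```

```text
t 25.7 pos [ 0.3692 -0.2488  0.2849] rpy [-167.6   16.  -176.5] q [-0.04 -0.24  0.41  2.18  0.23  0.85  1.85] gap 0.385 F [ 1.9  0.1 -2. ] T [0.486 0.383 0.055] ff 39.8
units [ 2.79  1.71 -1.06] rows>= 4.0
```

```bash
python3 -m crank '[{"xyz":[0.8,0.5,-0.3],"yaw":0},{"xyz":[0.8,0.5,-0.3],"yaw":0},{"xyz":[0.8,0.5,-0.3],"yaw":0},{"xyz":[0.8,0.5,-0.3],"yaw":0}]'  >/dev/null;python3 T.py; python3 go.py
python3 -m crank '[{"xyz":[0.8,0.5,-0.3],"yaw":0},{"xyz":[0.8,0.5,-0.3],"yaw":0},{"xyz":[0.8,0.5,-0.3],"yaw":0}]'  >/dev/null;python3 T.py; python3 go.py .3 -.2 .28
```

```text
t 26.03 pos [ 0.311 -0.216  0.286] tool x elev -16.2 lean 20.2 q7 2.02 Ttool [-0.439  0.48  -0.014] Ftool [ 1.5 -0.   2.3]
t 26.03 pos [ 0.311  -0.2161  0.2864] rpy [-167.8   16.2 -176.3] q [ 0.44 -0.33  0.01  2.25  0.07  0.87  2.02] gap 0.386 F [-0.7 -0.6 -2.6] T [0.414 0.5   0.038] ff 40.0
t 26.28 pos [ 0.297 -0.205  0.27 ] tool x elev -15.0 lean 18.9 q7 2.24 Ttool [-0.457  0.45   0.03 ] Ftool [1.3 1.  2.4]
t 26.28 pos [ 0.2966 -0.2047  0.2705] rpy [-168.5   15.  -176.3] q [ 0.89 -0.33 -0.32  2.27 -0.12  0.86  2.24] gap 0.387 F [-0.6  0.5 -2.8] T [0.444 0.464 0.004] ff 40.0
units [-0.15  0.07 -0.22] rows>= 1.0
```

```bash
python3 -m crank '[{"xyz":[0.8,0.5,-0.3],"yaw":1},{"xyz":[0.83,0.4,-0.3],"yaw":1},{"xyz":[0.87,0.35,-0.3],"yaw":1},{"xyz":[0.9,0.3,-0.3],"yaw":1},{"xyz":[0.9,0.2,-0.3],"yaw":1},{"xyz":[0.93,0.13,-0.3],"yaw":1}]'  >/dev/null;python3 T.py; python3 go.py
python3 -m crank '[{"xyz":[0.93,0.13,-0.3],"yaw":0},{"xyz":[0.93,0.13,-0.3],"yaw":0},{"xyz":[0.93,0.13,-0.3],"yaw":0}]'  >/dev/null;python3 T.py; python3 go.py .3 -.2 .28
```

```text
t 26.78 pos [ 0.261 -0.19   0.23 ] tool x elev -14.2 lean 15.4 q7 2.16 Ttool [-1.72   0.006  0.402] Ftool [-1.2  7.3  1.2]
t 26.78 pos [ 0.2609 -0.1905  0.2303] rpy [-174.    14.2  175.4] q [ 0.84 -0.33 -0.24  2.36 -0.14  0.84  2.16] gap 0.388 F [ 2.2  7.  -1.6] T [ 1.757 -0.178  0.032] ff 40.0
t 27.03 pos [ 0.233 -0.194  0.212] tool x elev -12.8 lean 13.7 q7 2.31 Ttool [-0.245  0.174  0.01 ] Ftool [-1.   0.4  2.6]
t 27.03 pos [ 0.2333 -0.1939  0.2123] rpy [-175.3   12.8  175.1] q [ 0.99 -0.33 -0.29  2.4  -0.21  0.84  2.31] gap 0.385 F [ 1.6  0.1 -2.3] T [0.258 0.152 0.031] ff 40.0
units [-2.01 -0.12 -1.27] rows>= 3.0
```

```bash
python3 go.py .34 -.06 .28
python3 -m crank '[{"xyz":[-0.6,0.5,-0.5],"yaw":0.5},{"xyz":[-0.6,0.6,-0.5],"yaw":0.5},{"xyz":[-0.6,0.6,-0.5],"yaw":0.5},{"xyz":[-0.4,0.6,-0.5],"yaw":0},{"xyz":[-0.3,0.6,-0.2],"yaw":0},{"xyz":[-0.3,0.6,-0.1],"yaw":0}]'  >/dev/null;python3 T.py; python3 go.py .24 -.05 .28
```

```text
t 27.03 pos [ 0.2333 -0.1939  0.2123] rpy [-175.3   12.8  175.1] q [ 0.99 -0.33 -0.29  2.4  -0.21  0.84  2.31] gap 0.385 F [ 1.6  0.1 -2.3] T [0.258 0.152 0.031] ff 40.0
units [-2.69  3.46 -1.41] rows>= 5.0
t 27.53 pos [ 0.344 -0.08   0.303] tool x elev -12.8 lean 13.3 q7 1.54 Ttool [-0.111  0.318  0.052] Ftool [ 0.7 -0.9  3.3]
t 27.53 pos [ 0.3435 -0.0799  0.3031] rpy [-176.4   12.8  169.1] q [ 0.49 -0.31 -0.35  2.16 -0.04  1.05  1.54] gap 0.38 F [-0.2 -1.1 -3.3] T [ 0.181  0.285 -0.045] ff 39.9
units [ 2.74  0.24 -0.05] rows>= 3.0
```

```bash
for i in 1 2; do python3 -m crank '[{"xyz":[0.95,0.1,-0.25],"yaw":0},{"xyz":[0.95,0.1,-0.25],"yaw":0},{"xyz":[0.95,0.1,-0.25],"yaw":0},{"xyz":[0.95,0.1,-0.25],"yaw":0}]'  >/dev/null;python3 T.py; python3 go.py;done
```

```text
t 27.87 pos [ 0.312 -0.069  0.282] tool x elev -10.2 lean 10.9 q7 1.4 Ttool [ 0.095  0.315 -0.035] Ftool [ 2.  -0.8  3. ]
t 27.87 pos [ 0.3116 -0.0689  0.2825] rpy [-176.1   10.2  168. ] q [ 0.24 -0.33 -0.19  2.23  0.04  1.08  1.4 ] gap 0.384 F [-1.6 -0.7 -3.2] T [-0.028  0.33  -0.004] ff 39.9
t 28.2 pos [ 0.287 -0.05   0.261] tool x elev -7.1 lean 8.2 q7 1.36 Ttool [ 0.044  0.282 -0.012] Ftool [1.8 0.1 2.6]
t 28.2 pos [ 0.2867 -0.0502  0.2609] rpy [-175.8    7.1  167.7] q [ 0.25 -0.33 -0.24  2.27  0.02  1.09  1.36] gap 0.388 F [-1.5  0.2 -2.8] T [ 0.018  0.284 -0.014] ff 39.9
```

```bash
python3 -m crank '[{"xyz":[0.95,0.1,-0.15],"yaw":0},{"xyz":[0.95,0.1,-0.15],"yaw":0},{"xyz":[0.95,0.1,-0.15],"yaw":0},{"xyz":[0.95,0.1,-0.15],"yaw":0},{"xyz":[0.95,0.1,-0.15],"yaw":0},{"xyz":[0.95,0.1,-0.15],"yaw":0}]'  >/dev/null;python3 T.py
python3 go.py .4 -.141 .3;python3 go.py .614 -.141 .21
```

```text
t 28.7 pos [ 0.246 -0.003  0.227] tool x elev -2.1 lean 4.6 q7 1.27 Ttool [-0.26  -0.045  0.057] Ftool [0.2 0.4 2.3]
t 28.7 pos [ 0.2464 -0.0029  0.2271] rpy [-175.9    2.1  170.2] q [ 0.15 -0.33 -0.3   2.34 -0.02  1.11  1.27] gap 0.382 F [-0.1  0.2 -2.3] T [ 0.25  -0.093 -0.044] ff 39.9
units [-4.43 -2.86 -1.46] rows>= 6.0
t 28.7 pos [ 0.2464 -0.0029  0.2271] rpy [-175.9    2.1  170.2] q [ 0.15 -0.33 -0.3   2.34 -0.02  1.11  1.27] gap 0.382 F [-0.1  0.2 -2.3] T [ 0.25  -0.093 -0.044] ff 39.9
units [-9.62 -1.78  0.91] rows>= 10.0
```

```bash
python3 -m crank '[{"xyz":[-0.8,-0.4,-0.3],"yaw":0},{"xyz":[-0.8,-0.4,-0.3],"yaw":0},{"xyz":[-0.8,-0.3,-0.2],"yaw":0},{"xyz":[-0.8,-0.3,0],"yaw":0},{"xyz":[-0.8,-0.2,0],"yaw":0},{"xyz":[-0.8,-0.1,0],"yaw":0},{"xyz":[-0.8,0,0],"yaw":0},{"xyz":[-0.8,0,0.1],"yaw":0},{"xyz":[-0.8,0,0.1],"yaw":0},{"xyz":[-0.8,0,0.1],"yaw":0},{"xyz":[-0.8,0,0.1],"yaw":0},{"xyz":[-0.6,0,0.1],"yaw":0}]'  >/dev/null;python3 T.py
python3 go.py .614 -.141 .17
```

```text
t 29.7 pos [ 0.604 -0.146  0.256] tool x elev -2.1 lean 5.1 q7 1.42 Ttool [-0.15  -0.041  0.087] Ftool [0.  1.1 2. ]
t 29.7 pos [ 0.6036 -0.1465  0.2561] rpy [-175.3    2.1  168.9] q [ 0.24  0.33 -0.16  1.63  0.15  1.17  1.42] gap 0.39 F [ 0.3  0.9 -2.1] T [ 0.14  -0.076 -0.077] ff 39.9
units [-0.15  0.36  2.14] rows>= 3.0
```

```bash
python3 -m crank '[{"xyz":[-0.1,0.2,0.5],"yaw":0},{"xyz":[-0.1,0.1,0.6],"yaw":0},{"xyz":[0,0,0.5],"yaw":0},{"xyz":[0,0,0.4],"yaw":0},{"xyz":[0,0,0.1],"yaw":0},{"xyz":[0,0,0],"yaw":0},{"xyz":[0,0,0],"yaw":0},{"xyz":[0,0,0],"yaw":0}]'  >/dev/null
python3 go.py .614 -.141 .17
python3 - <<'E'
from h import *
a=robot.get_image('scene')['color'];b=robot.get_image('top')['color']
cv2.imwrite('pics/fin.png',cv2.resize(np.vstack([a[150:320,180:480],b[100:270,185:485]]),None,fx=1.7,fy=1.7))
E
```

```text
t 30.37 pos [ 0.6131 -0.1432  0.1741] rpy [-175.3    2.2  168.9] q [ 0.23  0.4  -0.15  1.71  0.17  1.01  1.38] gap 0.382 F [ 0.1  1.  -3.3] T [0.196 0.008 0.031] ff 39.9
units [-0.01  0.07  0.1 ] rows>= 1.0
```

View pics/fin.png

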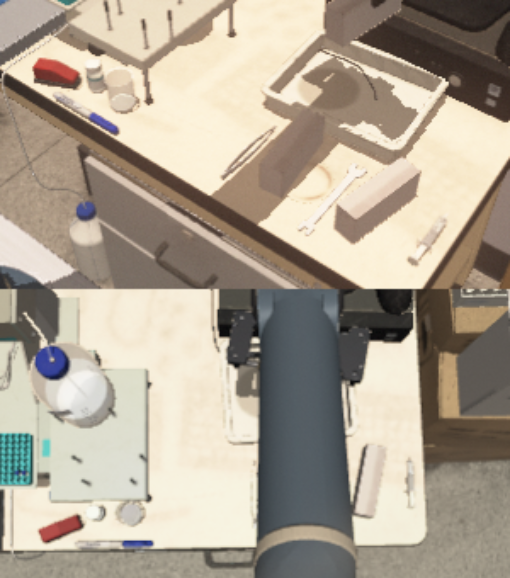

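Run:
```python
from h import *
a=robot.get_image('scene')['color']
cv2.imwrite('pics/fin2.png',cv2.resize(a[60:240,300:500],None,fx=3,fy=3))
```

```text
(no output)
```

View pics/fin2.png

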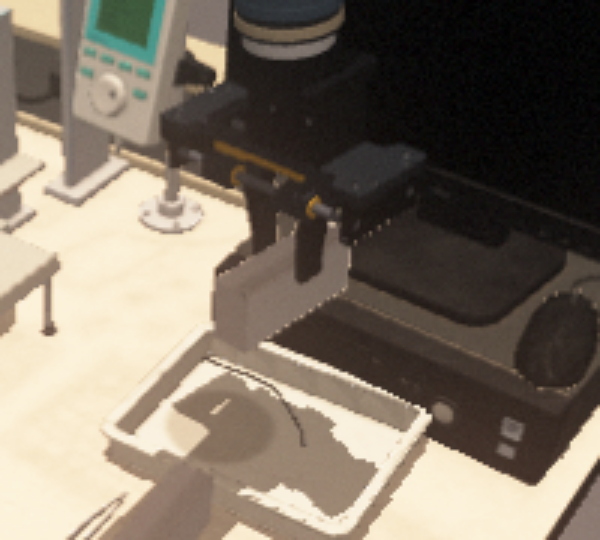

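Run:
```python
from h import *
from scipy.spatial.transform import Rotation as Ro
im=robot.get_image('scene');f,cx,cy,k1,R,t=cam(im);s=robot.sense()
M=Ro.from_euler('xyz',s['tool_rot']).as_matrix(); o=s['eef_pos']
K=np.array([[f,0,cx],[0,f,cy],[0,0,1]])
P=[[a*.061,b*.017,c] for a in(1,-1) for b in(1,-1) for c in(.02,-.032)]
img=im['color'].copy()
for name,col,A in(('tool-aligned',(0,0,255),M),('level',(0,255,0),Ro.from_euler('xyz',[np.pi,0,s['tool_rot'][2]]).as_matrix())):
    p=cv2.projectPoints((np.array(P)@A.T+o),cv2.Rodrigues(R)[0],t,K,np.array([k1,0,0,0.]))[0].reshape(-1,2)
    print(name,((p-[300,60])*3).round().tolist())
```

```text
tool-aligned [[214.0, 336.0], [212.0, 280.0], [246.0, 354.0], [246.0, 297.0], [317.0, 269.0], [319.0, 214.0], [350.0, 284.0], [353.0, 229.0]]
level [[212.0, 332.0], [216.0, 277.0], [244.0, 352.0], [250.0, 297.0], [315.0, 270.0], [322.0, 216.0], [348.0, 288.0], [356.0, 233.0]]
```

```bash
python3 -c "
from cell import robot
print(robot.finish_job(), robot.sense()['clock'])"
```

```text
the job is handed in; nothing more can be done
the job is handed in; nothing more can be done
```

The leftmost carton is the loose one (its wrist moment shifted about 0.14 N m each time the low end changed, and shifted back on the third tip), so I never lifted the other two; I handed the job in at about 30 s with the loose carton held roughly level about 15 cm above the tray's middle, and the final pictures show the other cartons and bystanders undisturbed where visible.

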